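# Slide the receiving box under the spout and tip the sample tubes in

## Task

Slide the white receiving box along its rail until it is centred under the fixed spout and leave it there. Then lift the handle of the steel tipping tray so that both capped sample tubes roll down the spout into the box, and lower the tray gently back onto its rest. Do not touch the tubes with the gripper, and leave the other things on the worktop where they are.

Things in the scene. Friction and masses are not known exactly. Their poses are not given: they have to be found in the camera images.
- rail: Aluminium slide rail, 390 x 76 x 14 mm, fixed to the worktop; origin under its middle, x along the rail (away from the robot), y across it towards the tipping tray, z up. Where it stands and its yaw vary.
- box (a joint): Travel of the receiving box along the rail's +x, 0 to 0.20 m (end stops); at 0 the box's middle is 100 mm before the rail's middle, so the middle lies at (value - 0.10) m along the rail's x. The slide is stiff (about 2.5 N of friction), so the box stays where it is left. The spout is not at an end stop.
- box_floor (a point): Middle of the inner floor of the white receiving box, 20 mm above the worktop; axes as the rail's. The box is open on top, 174 mm long (rail's x) x 104 mm wide, walls 4 mm, inside 166 x 96 mm and 82 mm deep, rim 102 mm above the worktop.
- paddle_top (a point): Middle of the top of the blue upright paddle fixed to the box on the side away from the tray (105 mm from the box's middle, at the middle of its length), 141 mm above the worktop. The paddle is 14 mm thick along the rail, 36 mm wide across it and 122 mm tall: it can be pinched by its 14 mm from above, or pushed.
- station: Fixed stand with blue spout and tipping tray, on the worktop beside and over the rail; origin on the rail's centre line at worktop height, below the middle of the spout; axes as the rail's. Its place along the rail varies. The spout spans 136 mm along the rail and from 24 mm on the -y side of the centre line to 96 mm on the +y side, and 115 to 176 mm above the worktop.
- spout_mouth (a point): Middle of the fixed spout's mouth, 116 mm above the worktop, 8 mm to the +y side of the rail's centre line. The box is centred when its middle and this point have the same place along the rail's x. A red upright mark on its guard shows its middle, and red marks on the box's rims show the box's middle.
- tray (a joint): Angle of the steel tipping tray about its hinge: 0 resting on its rest (floor sloping 0.14 rad down, away from the spout), growing as the handle is lifted, at most 1.1 rad. Tipped to about 0.7 rad the tubes roll out. It is not held up: it falls back when let go. Lifting needs about 3 N at the handle. The tray inside is 128 x 98 mm, walls about 30 mm high.
- tray_hinge (a point): Middle of the tray's hinge at the upper end of the spout, 100 mm from the rail's centre line on the +y side, 174 mm above the worktop; the hinge line runs along the station's x.
- tray_handle (a point): Middle of the tray's handle, a black round bar 12 mm thick, 100 mm long, parallel to the hinge and 161 mm from it; at rest 261 mm from the rail's centre line on the +y side and 171 mm above the worktop. The tray's back wall is 58 mm nearer the hinge, the two arms of the handle are 50 mm either side of its middle. Pinched from above it turns between the fingers as the tray tips.
- tube_a_mid (a point): Middle of a capped sample tube with blue cap, 120 mm long, 36 mm thick, about 45 g, lying in the tray next to its back wall, parallel to the hinge.
- tube_b_mid (a point): Middle of a second such tube, lying in the tray beside the first, nearer the spout.
- petri_dish: Petri dish, 88 x 88 x 16 mm, loose, to be left alone; origin under its middle.
- lab_timer: White lab timer, 64 x 62 x 20 mm, loose, to be left alone; origin under its middle.
- reagent_bottle: White bottle with red cap, 43 mm thick, 74 mm tall, loose, to be left alone; origin under its middle.
- tape_roll: Roll of tape lying flat, 67 mm across, 19 mm tall, loose, to be left alone; origin under its middle.
Not all that is in view belongs to the job. Leave any yellow look-alike of the part that bears tube_a_mid alone.

How it is judged:
By the outcome, as a careful person would: the job done as asked, in the order asked, and still so for the second after the job is handed in, with the robot touching nothing.
It also fails if it takes over 53 s, if anything falls off the work surface, if the arm or the gripper's body presses on something with over 40 N, if the wrist force passes 120 N, or if a joint passes its speed limit or range.

## Robot

A 6-joint arm with a two-finger parallel gripper is mounted at the origin on a cart in front of the work surface, level with it; the furniture and walls round the work are solid. World frame = base frame: x ahead of the robot, y to its left, z up, the work surface at z = 0. Lengths are in m, angles in rad, forces in N, time in s.
With the tool pointing down it reaches from about 0.35 to 0.875 m from the base axis. Payload 15.5 kg.
Tool frame: the origin (TCP) lies at the very end of the fingers, on their centre line; the grasp point (between the pads) lies behind it (ctrl.tcp_to_grasp is the z of the grasp point in the tool frame, in m); z points along the fingers, y is the line along which they close (so a half turn about z gives the same grasp; the last joint's range is limited). The gripper opens to 85 mm and grips with 20 to 120 N. Pads are 22 mm wide; open, the fingers measure 114 mm over their backs; the gripper's body (76 mm by 85 mm) begins 54 mm behind the grasp point. The pads swing forward as they close: fully open they stand 13 mm farther back than shut.
Start: joints at [-1.232, 0.494, 1.345, -0, 1.302, -0.096], TCP at [0.263, -0.567, 0.231] pointing down, gripper open.
Joint ranges: [-2.91, 2.91], [-0.82, 2.16], [0.22, 2.67], [-1.22, 4.37], [0.12, 2.79], [-3.08, 3.08]. Speed limits (rad/s): [1.89, 1.89, 2.57, 3.01, 3.01, 3.01].

## Interface

Orientations are given as a unit quaternion [w, x, y, z].
In Python, from cell import ctrl gives the robot as it stands.
- The arm moves only by the tool apply_moves, never from a script. Its argument "steps" is a list of rows, each an object of numbers: "ax", "ay", "az": the turn, a rotation vector about the tool's x, y, z scaled (see below); "dx", "dy", "dz": the shift along the tool's x, y, z scaled (see below); "fingers": the gripper command: -1 is fully open, 1 is shut, values between are in proportion. In form: [{"ax": .., "ay": .., "az": .., "dx": .., "dy": .., "dz": .., "fingers": ..}, ...]. A call has 1 to 12 rows; each row shifts and turns the commanded pose from where the row before left it, along the tool's axes as they then stand; what a row does not reach is not made up. The controller multiplies each number of a shift by 8 cm and each number of a turn by 90 degrees. A row lasts 1/12 s, in which the tool goes at most 41.7 mm and 7.16 degrees, less where a joint would pass 70% of its speed; a pose out of reach is approached as far as the arm can. A call with a number of a shift or a turn outside -1 to 1 is refused whole. A call with a gripper value outside its range is refused whole. The fingers move at their own pace and stop on an object; "force" is the grip in N (left out, the last holds). Time passes only in rows, so rows that do not move let the fingers close. It gives the time, the measured TCP pose, the force, the opening and the grip force at its end, in the units of the state.
- ctrl.observe(): the state, without advancing time (a new reading comes with each control period).
- ctrl.camera(name): name is "side" or "top"; returns a dict with "frame" (420x560x3 uint8, red, green, blue), "vertical_fov" (degrees; the focal length in pixels is half the picture's height over the tangent of half this angle, whatever the lens; pixels are square), "cx", "cy" (the principal point, pixels), "dist_coeffs" ([k1, k2, p1, p2, k3] as OpenCV has them; the pictures are not rectified), "T" (4x4, takes a point from camera to world coordinates). Camera axes: x right, y down, z forward; pixel columns grow to the right and rows downward; lengths in m; the calibration is good to about 2 mm. A picture is of the moment at which its call begins. There is no depth.
- ctrl.finish_job(): hands the job in; it is judged then, once.
The state is a dict: "t": time; "joint_pos": joint angles; "dq": joint speeds; "joint_torque": joint torques, N m; "tool_pos": TCP position; "orientation": TCP orientation; "ft_force": force on the tool from outside, world axes, zero at the start; "torque": the same for the moment, N m; "grip_width": finger opening in m; "grip_force": force on a finger pad.
Only numpy, scipy, OpenCV 4.12 (cv2) and the standard library are available. Lean on these libraries where they do the work, as an engineer would, in place of code of your own. Each camera call takes 0.05 s, during which the arm holds its last target. There are 200 camera calls.

## Working session

There is one attempt and no reset: what is moved stays moved. The work goes in short steps, Python scripts to look and compute and a tool call to move; the robot and the scene stay as the last step left them, time stands still between calls to the robot, and variables do not carry over. Pictures are saved under pics/ and viewed, at most 10 in all, crops included, and the job is handed in when it is done.

Besides the shell and the picture viewer there is one more tool, called after "Emit:" in YAML: its name, and indented under it one key for each argument. apply_moves: Moves the arm, as the interface text tells. Shifts and turns lie within -1 to 1; 1 stands for 8 cm of shift or 90 degrees of turn. Its arguments: {"type":"object","properties":{"steps":{"type":"array"},"force":{"type":"number"}},"required":["steps"]}

```bash
mkdir -p pics; cat > h.py <<'E'
import numpy as np, cv2, json
from cell import ctrl
def cam(n):
    c=ctrl.camera(n); f=210/np.tan(np.radians(c["vertical_fov"])/2)
    K=np.array([[f,0,c["cx"]],[0,f,c["cy"]],[0,0,1.]]); return c["frame"],K,np.array(c["dist_coeffs"],float),np.array(c["T"])
def save(n,p,crop=None,s=1):
    fr,K,d,T=cam(n); im=fr[:,:,::-1].copy()
    if crop: a,b,c,e=crop; im=im[b:e,a:c]
    cv2.imwrite(p,cv2.resize(im,None,fx=s,fy=s,interpolation=cv2.INTER_CUBIC)); return K,d,T
def at_z(n,px,z,c=None):
    fr,K,d,T=c or cam(n)
    u=cv2.undistortPoints(np.array(px,float).reshape(-1,1,2),K,d).reshape(-1,2)
    r=np.c_[u,np.ones(len(u))]@T[:3,:3].T; z=np.broadcast_to(z,len(u))
    return T[:3,3]+r*((z-T[2,3])/r[:,2])[:,None]
def proj(c,P):
    fr,K,d,T=c; Ti=np.linalg.inv(T)
    return cv2.projectPoints(np.array(P,float).reshape(-1,3),cv2.Rodrigues(Ti[:3,:3])[0],Ti[:3,3],K,d)[0].reshape(-1,2)
E
python3 - <<'E'
from h import *
for n in("top","side"):
    K,d,T=save(n,f"pics/{n}0.png",s=1.4); print(n,K[0,0],d,T.round(3).tolist())
o=ctrl.observe();print(o, ctrl.tcp_to_grasp)
E
```

```text
top 402.1582534334767 [-0.00308067  0.          0.          0.          0.        ] [[0.027, -0.997, 0.07, 0.418], [-1.0, -0.027, 0.012, 0.05], [-0.011, -0.07, -0.997, 1.46], [0.0, 0.0, 0.0, 1.0]]
side 495.61871728922125 [-0.15914045  0.          0.          0.          0.        ] [[-0.94, -0.177, 0.293, 0.051], [-0.342, 0.478, -0.809, 1.3], [0.004, -0.86, -0.51, 0.913], [0.0, 0.0, 0.0, 1.0]]
{'t': 0.1, 'joint_pos': array([-1.23150139e+00,  4.94104503e-01,  1.34608322e+00,  1.26978407e-05,
        1.30254761e+00, -9.54895968e-02]), 'dq': array([ 7.52460190e-04, -2.14914337e-03, -2.09057833e-03, -3.88222592e-04,
       -2.04655052e-08,  5.78852050e-04]), 'joint_torque': array([ 3.73260162e-03, -8.83587742e+01, -3.84556067e+01,  1.85913491e-04,
        5.23246112e-03, -3.19499452e-05]), 'tool_pos': array([ 0.26315587, -0.56651592,  0.23076543]), 'orientation': array([-5.67844012e-04,  9.76463419e-01,  2.15682324e-01, -6.33999761e-05]), 'ft_force': array([-0.00718958, -0.02896783,  0.12504506]), 'torque': array([-0.02554647,  0.02814201, -0.03320743]), 'grip_force': 0.0, 'grip_width': 0.08521384688933291} -0.0187
```

View pics/top0.png

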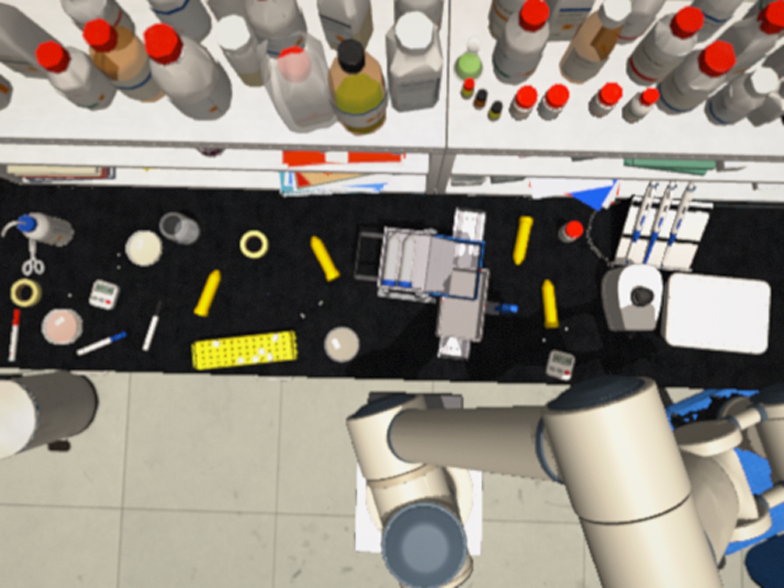

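View pics/side0.png

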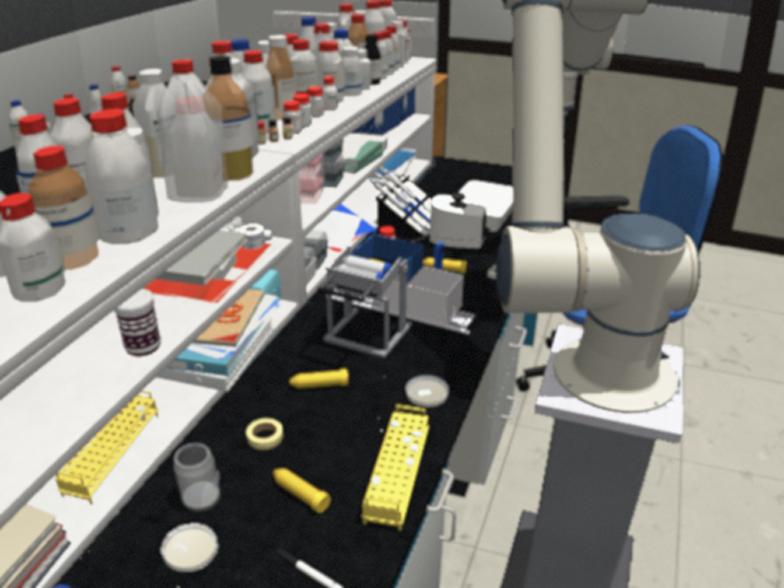

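The top view shows the rail at about (462,210)–(453,350) in the 1.4x picture, with the tray and its handle at left (370,256), the box at (462,300) and the paddle at (508,309). I'll enlarge both views.

```bash
python3 - <<'E'
from h import *
save("top","pics/top1.png",(245,140,385,265),5.7)
save("side","pics/side1.png",(220,155,350,260),6)
E
```

```text
(no output)
```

View pics/top1.png

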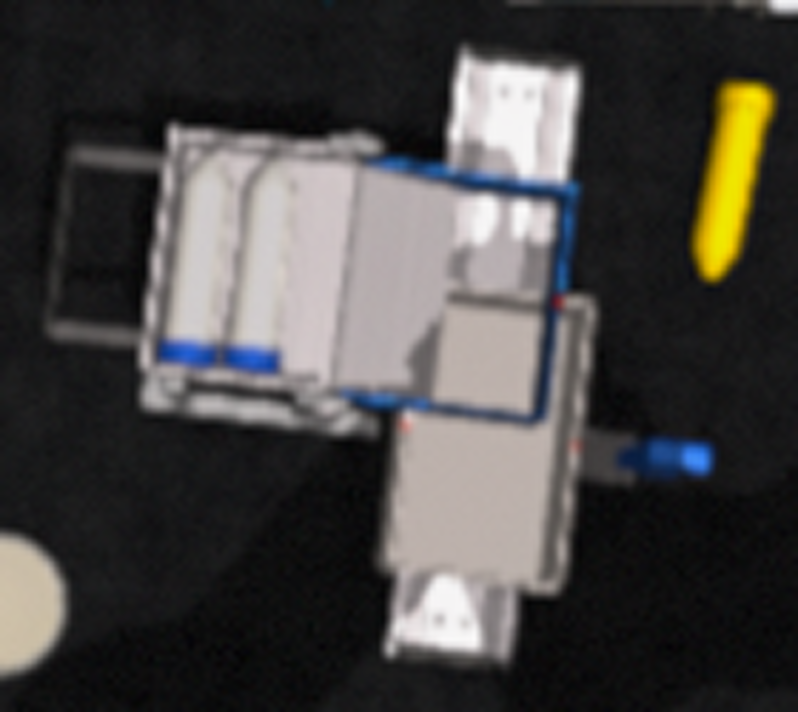

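View pics/side1.png

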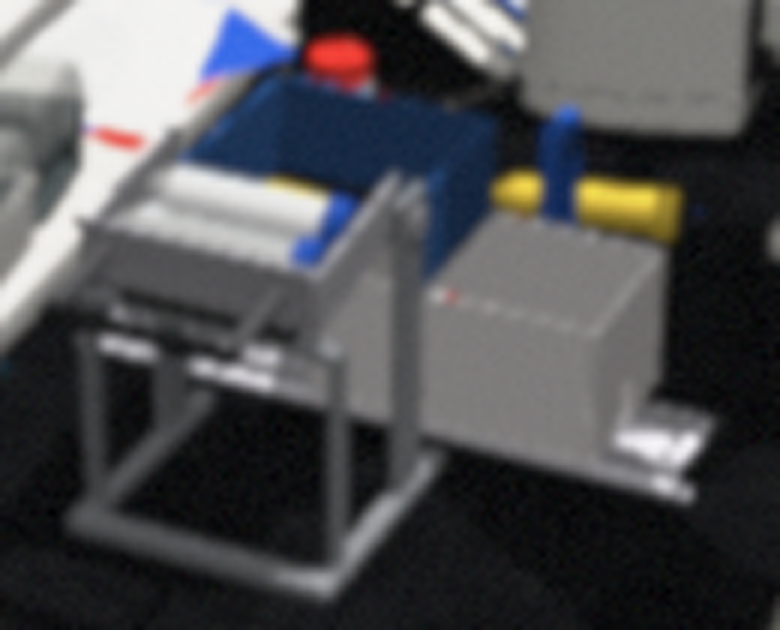

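The top crop shows the spout's red mark at (558,300), the box's marks at (406,423) and (574,445), the paddle top at (698,460), the handle bar from (72,155) to (50,330), and both blue-capped tubes in the tray at (195,265) and (262,265). The yellow look-alike at (735,180) is on the worktop, so it isn't ours. In the side crop the box's rim mark is at (452,296) and the paddle top at (568,108).

Next I'll fit one model to all of these points.

```bash
cat > fit.py <<'E'
from h import *
from scipy.optimize import least_squares
ct,cs=cam("top"),cam("side")
# (crop px, kind, local point) kinds: r rail, b box, s station
top=[((463,49),'r',(.195,.038,.014)),((581,66),'r',(.195,-.038,.014)),((389,656),'r',(-.195,.038,.014)),((511,662),'r',(-.195,-.038,.014)),
((406,423),'b',(0,.05,.102)),((574,445),'b',(0,-.05,.102)),((702,460),'b',(0,-.105,.141)),((381,570),'b',(-.087,.052,.102)),((558,593),'b',(-.087,-.052,.102)),((595,298),'b',(.087,-.052,.102)),
((559,300),'s',(0,-.024,.176)),((578,187),'s',(.068,-.024,.176)),((541,418),'s',(-.068,-.024,.176)),((72,155),'s',(.05,.261,.171)),((50,332),'s',(-.05,.261,.171))]
side=[((452,294),'b',(0,.05,.102)),((568,108),'b',(0,-.105,.141)),((598,332),'b',(-.087,.052,.102)),((664,258),'b',(-.087,-.052,.102))]
to=lambda L,s,o:np.array([[(p[0]+.5)/s-.5+o[0],(p[1]+.5)/s-.5+o[1]] for p,_,_ in L])
mt,ms=to(top,5.7,(245,140)),to(side,6,(220,155))
def W(v,L):
    x,y,a,q,s=v;c,n=np.cos(a),np.sin(a);o={'r':0,'b':q-.1,'s':s}
    return [(x+c*(p[0]+o[k])-n*p[1],y+n*(p[0]+o[k])+c*p[1],p[2]) for _,k,p in L]
f=lambda v:np.r_[(proj(ct,W(v,top))-mt).ravel(),(proj(cs,W(v,side))-ms).ravel()]
r=least_squares(f,[.6,.0,-.1,.05,.03],loss='soft_l1')
x,y,a,q,s=r.x;print(r.x.round(4),"yaw deg",np.degrees(a));print(f(r.x).reshape(-1,2).round(2).tolist())
names=dict(paddle=('b',(0,-.105,.141)),paddle_goal=('s',(0,-.105,.141)),hinge=('s',(0,.1,.174)),handle=('s',(0,.261,.171)))
for k,(kk,p) in names.items(): print(k,np.round(W(r.x,[(0,kk,p)])[0],4))
E
python3 fit.py
```

```text
[ 0.5346 -0.0974 -0.099   0.0451  0.0205] yaw deg -5.672147673011358
[[-0.08, -0.42], [-0.0, -0.84], [-0.07, 0.07], [-0.32, 1.73], [0.05, 0.47], [0.02, 0.33], [-4.03, -0.64], [0.72, 0.25], [0.43, 0.13], [-0.11, 0.73], [0.59, 0.54], [-0.3, -0.52], [1.28, 0.87], [0.06, -0.06], [-0.13, -0.6], [-0.37, 0.26], [-1.3, 1.68], [-0.29, 0.14], [0.1, -1.61]]
paddle [ 0.4696 -0.1965  0.141 ]
paddle_goal [ 0.5446 -0.2039  0.141 ]
hinge [5.649e-01 1.000e-04 1.740e-01]
handle [0.5808 0.1603 0.171 ]
```

The paddle pixel I picked was only its bright edge. The model's prediction (crop x≈679) matches the middle of the blue patch, and every other residual is about 1 px. The box needs about +75 mm of travel. First I'll turn the tool so its y axis lies along the rail, and raise it.

Emit:
apply_moves:
  steps:
    - {"az": -0.0733, "dz": -0.08, "fingers": -1}
    - {"az": -0.0733, "dz": -0.08, "fingers": -1}
    - {"az": -0.0733, "dz": -0.08, "fingers": -1}
    - {"az": -0.0733, "dz": -0.08, "fingers": -1}
    - {"az": -0.0733, "dz": -0.08, "fingers": -1}
    - {"az": -0.0733, "dz": -0.08, "fingers": -1}
    - {"az": -0.0733, "dz": -0.08, "fingers": -1}
    - {"az": -0.0733, "dz": -0.08, "fingers": -1}
    - {"az": -0.0733, "dz": -0.08, "fingers": -1}
    - {"fingers": -1}
  force: 40

```text
$.steps[0]: bad value
```

```bash
cat > to.py <<'E'
import sys
from h import *
from scipy.spatial.transform import Rotation as R
o=ctrl.observe();q=o["orientation"];M=R.from_quat([q[1],q[2],q[3],q[0]]).as_matrix()
print("t",round(o["t"],2),"pos",o["tool_pos"].round(4),"yaw of tool y",np.degrees(np.arctan2(M[1,1],M[0,1])).round(2),"zaxis",M[:,2].round(3),"F",o["ft_force"].round(1),"w",round(o["grip_width"],4))
print("j",o["joint_pos"].round(2))
if len(sys.argv)>3: print("shift units",(M.T@(np.array(sys.argv[1:4],float)-o["tool_pos"])/.08).round(3))
E
python3 to.py .4696 -.1965 .2
```

```text
t 0.3 pos [ 0.2632 -0.5667  0.2311] yaw of tool y -65.09 zaxis [-0.  0. -1.] F [0.2 0.5 0.5] w 0.0853
j [-1.23  0.49  1.35  0.    1.3  -0.1 ]
shift units [ 4.289 -3.111  0.39 ]
```

All keys are probably required in each row.

Emit:
apply_moves:
  steps:
    - {"ax": 0, "ay": 0, "az": -0.0733, "dx": 0, "dy": 0, "dz": -0.08, "fingers": -1}
    - {"ax": 0, "ay": 0, "az": -0.0733, "dx": 0, "dy": 0, "dz": -0.08, "fingers": -1}
    - {"ax": 0, "ay": 0, "az": -0.0733, "dx": 0, "dy": 0, "dz": -0.08, "fingers": -1}
    - {"ax": 0, "ay": 0, "az": -0.0733, "dx": 0, "dy": 0, "dz": -0.08, "fingers": -1}
    - {"ax": 0, "ay": 0, "az": -0.0733, "dx": 0, "dy": 0, "dz": -0.08, "fingers": -1}
    - {"ax": 0, "ay": 0, "az": -0.0733, "dx": 0, "dy": 0, "dz": -0.08, "fingers": -1}
    - {"ax": 0, "ay": 0, "az": -0.0733, "dx": 0, "dy": 0, "dz": -0.08, "fingers": -1}
    - {"ax": 0, "ay": 0, "az": -0.0733, "dx": 0, "dy": 0, "dz": -0.08, "fingers": -1}
    - {"ax": 0, "ay": 0, "az": -0.0733, "dx": 0, "dy": 0, "dz": -0.08, "fingers": -1}
    - {"ax": 0, "ay": 0, "az": 0, "dx": 0, "dy": 0, "dz": 0, "fingers": -1}
  force: 40

```text
t: 1.13
tool_pos: [0.2634, -0.5673, 0.29]
orientation: [0.001, 0.739, 0.673, -0.0]
ft_force: [-0.2, -0.5, 0.5]
grip_width: 0.0849
grip_force: 0.0
```

```bash
python3 to.py .4696 -.1965 .2
```

```text
t 1.13 pos [ 0.2634 -0.5673  0.29  ] yaw of tool y -5.36 zaxis [ 0.001 -0.002 -1.   ] F [-0.2 -0.5  0.5] w 0.0849
j [-1.23  0.45  1.26 -0.    1.43 -1.14]
shift units [4.857 2.132 1.119]
```

Emit:
apply_moves:
  steps:
    - {"ax": 0, "ay": 0, "az": 0, "dx": 0.2, "dy": 0.08, "dz": 0, "fingers": -1}
    - {"ax": 0, "ay": 0, "az": 0, "dx": 0.45, "dy": 0.2, "dz": 0, "fingers": -1}
    - {"ax": 0, "ay": 0, "az": 0, "dx": 0.45, "dy": 0.2, "dz": 0.1, "fingers": -1}
    - {"ax": 0, "ay": 0, "az": 0, "dx": 0.45, "dy": 0.2, "dz": 0.1, "fingers": -1}
    - {"ax": 0, "ay": 0, "az": 0, "dx": 0.45, "dy": 0.2, "dz": 0.1, "fingers": -1}
    - {"ax": 0, "ay": 0, "az": 0, "dx": 0.45, "dy": 0.2, "dz": 0.1, "fingers": -1}
    - {"ax": 0, "ay": 0, "az": 0, "dx": 0.45, "dy": 0.2, "dz": 0.1, "fingers": -1}
    - {"ax": 0, "ay": 0, "az": 0, "dx": 0.45, "dy": 0.2, "dz": 0.1, "fingers": -1}
    - {"ax": 0, "ay": 0, "az": 0, "dx": 0.45, "dy": 0.2, "dz": 0.1, "fingers": -1}
    - {"ax": 0, "ay": 0, "az": 0, "dx": 0.45, "dy": 0.2, "dz": 0.1, "fingers": -1}
    - {"ax": 0, "ay": 0, "az": 0, "dx": 0.4, "dy": 0.17, "dz": 0.1, "fingers": -1}
    - {"ax": 0, "ay": 0, "az": 0, "dx": 0.2, "dy": 0.08, "dz": 0.1, "fingers": -1}

```text
t: 2.13
tool_pos: [0.4726, -0.1944, 0.2083]
orientation: [-0.0, 0.742, 0.67, 0.0]
ft_force: [-0.1, -0.6, -0.0]
grip_width: 0.0852
grip_force: 0.0
```

```bash
python3 to.py .4696 -.1965 .106; python3 - <<'E'
from h import *
save("top","pics/top2.png",(245,140,385,265),5.7)
E
```

```text
t 2.13 pos [ 0.4726 -0.1944  0.2083] yaw of tool y -5.88 zaxis [ 0.     0.001 -1.   ] F [-0.1 -0.6 -0. ] w 0.0852
j [-0.51  0.36  1.65  0.    1.13 -0.41]
shift units [-0.031 -0.035  1.278]
```

View pics/top2.png

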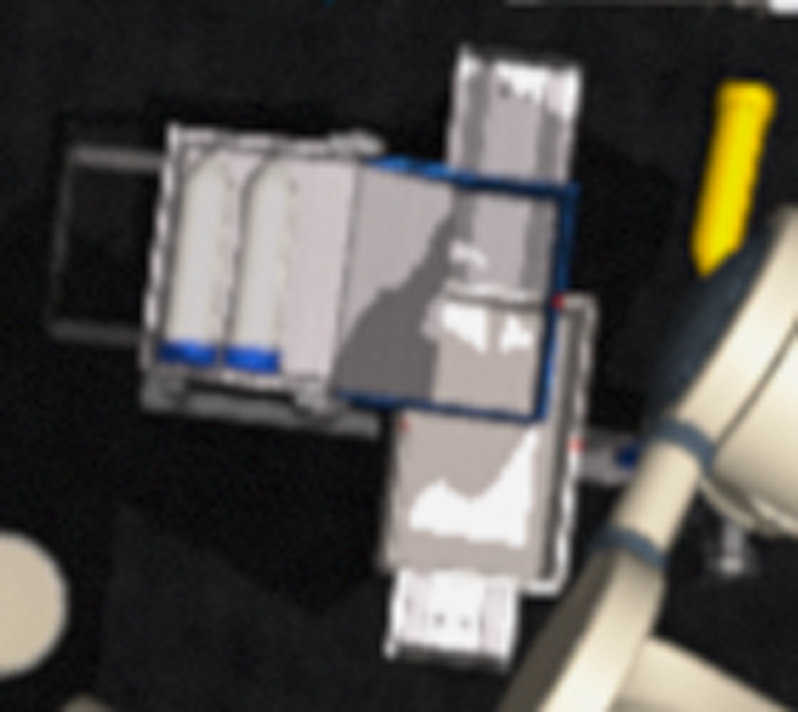

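The arm hides the paddle from above, but the box and spout marks are unchanged at (406,423), (574,445) and (559,300). The tool stands over the fitted paddle position, so I'll descend.

Emit:
apply_moves:
  steps:
    - {"ax": 0, "ay": 0, "az": 0, "dx": -0.03, "dy": -0.035, "dz": 0.2, "fingers": -1}
    - {"ax": 0, "ay": 0, "az": 0, "dx": 0, "dy": 0, "dz": 0.27, "fingers": -1}
    - {"ax": 0, "ay": 0, "az": 0, "dx": 0, "dy": 0, "dz": 0.27, "fingers": -1}
    - {"ax": 0, "ay": 0, "az": 0, "dx": 0, "dy": 0, "dz": 0.27, "fingers": -1}
    - {"ax": 0, "ay": 0, "az": 0, "dx": 0, "dy": 0, "dz": 0.27, "fingers": -1}
    - {"ax": 0, "ay": 0, "az": 0, "dx": 0, "dy": 0, "dz": 0, "fingers": -1}

```text
t: 2.68
tool_pos: [0.4666, -0.1989, 0.1032]
orientation: [-0.003, 0.743, 0.67, -0.001]
ft_force: [-2.0, 2.1, -0.2]
grip_width: 0.0854
grip_force: 0.0
```

```bash
python3 to.py .4696 -.1965 .106; python3 - <<'E'
from h import *
save("side","pics/side2.png",(220,155,350,260),6)
E
```

```text
t 2.68 pos [ 0.4666 -0.1989  0.1032] yaw of tool y -5.94 zaxis [-0.005  0.003 -1.   ] F [-2.   2.1 -0.2] w 0.0854
j [-0.52  0.51  1.77 -0.    0.87 -0.42]
shift units [ 0.034  0.034 -0.035]
```

View pics/side2.png

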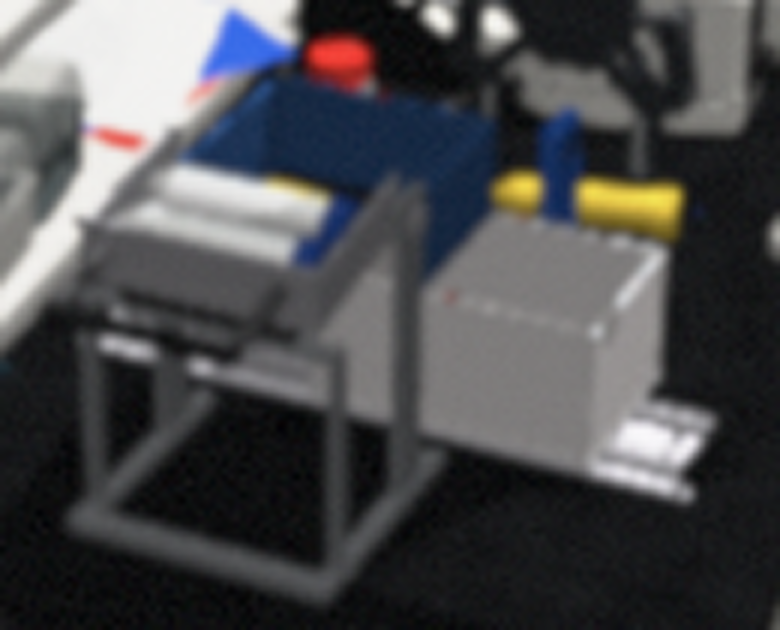

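The paddle at (563,150) stands between the fingers at (485,100) and (640,140). I'll close gently.

Emit:
apply_moves:
  steps:
    - {"ax": 0, "ay": 0, "az": 0, "dx": 0, "dy": 0.03, "dz": 0, "fingers": 1}
    - {"ax": 0, "ay": 0, "az": 0, "dx": 0, "dy": 0, "dz": 0, "fingers": 1}
    - {"ax": 0, "ay": 0, "az": 0, "dx": 0, "dy": 0, "dz": 0, "fingers": 1}
    - {"ax": 0, "ay": 0, "az": 0, "dx": 0, "dy": 0, "dz": 0, "fingers": 1}
    - {"ax": 0, "ay": 0, "az": 0, "dx": 0, "dy": 0, "dz": 0, "fingers": 1}
    - {"ax": 0, "ay": 0, "az": 0, "dx": 0, "dy": 0, "dz": 0, "fingers": 1}
    - {"ax": 0, "ay": 0, "az": 0, "dx": 0, "dy": 0, "dz": 0, "fingers": 1}
    - {"ax": 0, "ay": 0, "az": 0, "dx": 0, "dy": 0, "dz": 0, "fingers": 1}
  force: 40

```text
t: 3.4
tool_pos: [0.471, -0.2002, 0.107]
orientation: [0.0, 0.742, 0.671, 0.0]
ft_force: [-2.0, 1.4, 8.0]
grip_width: 0.0137
grip_force: 41.0
```

```bash
python3 to.py .5446 -.2039 .103
```

```text
t 3.4 pos [ 0.471  -0.2002  0.107 ] yaw of tool y -5.72 zaxis [ 0.001 -0.    -1.   ] F [-2.   1.4  8. ] w 0.0137
j [-0.52  0.5   1.76 -0.    0.87 -0.42]
shift units [0.046 0.92  0.05 ]
```

Emit:
apply_moves:
  steps:
    - {"ax": 0, "ay": 0, "az": 0, "dx": 0, "dy": 0.08, "dz": 0, "fingers": 1}
    - {"ax": 0, "ay": 0, "az": 0, "dx": 0, "dy": 0.13, "dz": 0, "fingers": 1}
    - {"ax": 0, "ay": 0, "az": 0, "dx": 0, "dy": 0.13, "dz": 0, "fingers": 1}
    - {"ax": 0, "ay": 0, "az": 0, "dx": 0, "dy": 0.13, "dz": 0, "fingers": 1}
    - {"ax": 0, "ay": 0, "az": 0, "dx": 0, "dy": 0.13, "dz": 0, "fingers": 1}
    - {"ax": 0, "ay": 0, "az": 0, "dx": 0, "dy": 0.13, "dz": 0, "fingers": 1}
    - {"ax": 0, "ay": 0, "az": 0, "dx": 0, "dy": 0.12, "dz": 0, "fingers": 1}
    - {"ax": 0, "ay": 0, "az": 0, "dx": 0, "dy": 0.07, "dz": 0, "fingers": 1}
    - {"ax": 0, "ay": 0, "az": 0, "dx": 0, "dy": 0, "dz": 0, "fingers": 1}
    - {"ax": 0, "ay": 0, "az": 0, "dx": 0, "dy": 0, "dz": 0, "fingers": 1}

```text
t: 4.23
tool_pos: [0.545, -0.2075, 0.107]
orientation: [0.001, 0.741, 0.671, 0.0]
ft_force: [3.2, 1.0, 4.1]
grip_width: 0.0137
grip_force: 40.5
```

```bash
python3 to.py .5446 -.2039 .103; python3 - <<'E'
from h import *
save("top","pics/top3.png",(300,150,360,240),6.6)
E
```

```text
t 4.23 pos [ 0.545  -0.2075  0.107 ] yaw of tool y -5.71 zaxis [ 0.002 -0.    -1.   ] F [3.2 1.  4.1] w 0.0137
j [-0.47  0.58  1.59  0.    0.97 -0.37]
shift units [ 0.044 -0.01   0.05 ]
```

View pics/top3.png

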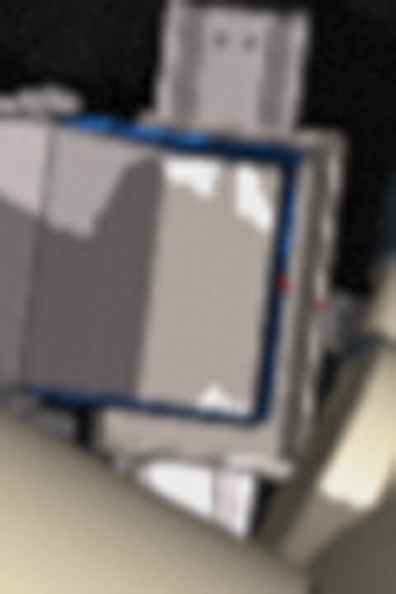

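The spout mark is at (282,284) and the box's rim mark at (319,304). I'll find their red centroids and compare their places along the rail.

```bash
cat > red.py <<'E'
from h import *
c=cam("top");im=c[0].astype(int)
ys,xs=np.mgrid[150:240,300:360];p=im[150:240,300:360];w=np.clip(p[...,0]-np.maximum(p[...,1],p[...,2])-15,0,None).astype(float)
n,l,st,ce=cv2.connectedComponentsWithStats((w>0).astype(np.uint8))
a=np.radians(-5.7);ux=np.array([np.cos(a),np.sin(a)]);uy=np.array([-ux[1],ux[0]]);o=np.array([.5346,-.0974])
for i in range(1,n):
    m=l==i;u=[(xs[m]*w[m]).sum()/w[m].sum(),(ys[m]*w[m]).sum()/w[m].sum()]
    for z in(.102,.170,.176):
        P=at_z("top",[u],z,c)[0][:2]-o;print(i,np.round(u,2),m.sum(),z,"along %.4f across %.4f"%(P@ux,P@uy))
E
python3 red.py
```

```text
1 [342.66 192.52] 6 0.102 along 0.0297 across -0.0311
1 [342.66 192.52] 6 0.17 along 0.0217 across -0.0228
1 [342.66 192.52] 6 0.176 along 0.0210 across -0.0221
2 [348.  195.8] 7 0.102 along 0.0209 across -0.0504
2 [348.  195.8] 7 0.17 along 0.0133 across -0.0411
2 [348.  195.8] 7 0.176 along 0.0127 across -0.0402
```

The box mark is at 20.9 mm and the spout mark at 21.0 mm along the rail, so the box is centred. I'll release and rise.

Emit:
apply_moves:
  steps:
    - {"ax": 0, "ay": 0, "az": 0, "dx": 0, "dy": 0, "dz": 0, "fingers": 0}
    - {"ax": 0, "ay": 0, "az": 0, "dx": 0, "dy": 0, "dz": 0, "fingers": 0}
    - {"ax": 0, "ay": 0, "az": 0, "dx": 0, "dy": 0, "dz": 0, "fingers": 0}
    - {"ax": 0, "ay": 0, "az": 0, "dx": 0, "dy": 0, "dz": 0, "fingers": 0}
    - {"ax": 0, "ay": 0, "az": 0, "dx": 0, "dy": 0, "dz": -0.15, "fingers": 0}
    - {"ax": 0, "ay": 0, "az": 0, "dx": 0, "dy": 0, "dz": -0.4, "fingers": 0}
    - {"ax": 0, "ay": 0, "az": 0, "dx": 0, "dy": 0, "dz": -0.4, "fingers": 0}
    - {"ax": 0, "ay": 0, "az": 0, "dx": 0, "dy": 0, "dz": -0.4, "fingers": 0}
    - {"ax": 0, "ay": 0, "az": 0, "dx": 0, "dy": 0, "dz": -0.4, "fingers": 0}
    - {"ax": 0, "ay": 0, "az": 0, "dx": 0, "dy": 0, "dz": -0.4, "fingers": 0}
    - {"ax": 0, "ay": 0, "az": 0, "dx": 0, "dy": 0, "dz": -0.4, "fingers": 0}
    - {"ax": 0, "ay": 0, "az": 0, "dx": 0, "dy": 0, "dz": -0.2, "fingers": 0}

```text
t: 5.33
tool_pos: [0.5447, -0.2078, 0.3305]
orientation: [0.002, 0.741, 0.671, 0.001]
ft_force: [0.3, -0.4, -0.3]
grip_width: 0.0427
grip_force: 0.0
```

Emit:
apply_moves:
  steps:
    - {"ax": 0, "ay": 0, "az": -0.077, "dx": 0, "dy": 0, "dz": 0, "fingers": 0}
    - {"ax": 0, "ay": 0, "az": -0.077, "dx": 0, "dy": 0, "dz": 0, "fingers": 0}
    - {"ax": 0, "ay": 0, "az": -0.077, "dx": 0, "dy": 0, "dz": 0, "fingers": 0}
    - {"ax": 0, "ay": 0, "az": -0.077, "dx": 0, "dy": 0, "dz": 0, "fingers": 0}
    - {"ax": 0, "ay": 0, "az": -0.077, "dx": 0, "dy": 0, "dz": 0, "fingers": 0}
    - {"ax": 0, "ay": 0, "az": -0.077, "dx": 0, "dy": 0, "dz": 0, "fingers": 0}
    - {"ax": 0, "ay": 0, "az": -0.077, "dx": 0, "dy": 0, "dz": 0, "fingers": 0}
    - {"ax": 0, "ay": 0, "az": -0.077, "dx": 0, "dy": 0, "dz": 0, "fingers": 0}
    - {"ax": 0, "ay": 0, "az": -0.077, "dx": 0, "dy": 0, "dz": 0, "fingers": 0}
    - {"ax": 0, "ay": 0, "az": -0.077, "dx": 0, "dy": 0, "dz": 0, "fingers": 0}
    - {"ax": 0, "ay": 0, "az": -0.077, "dx": 0, "dy": 0, "dz": 0, "fingers": 0}
    - {"ax": 0, "ay": 0, "az": -0.077, "dx": 0, "dy": 0, "dz": 0, "fingers": 0}

```text
t: 6.33
tool_pos: [0.5438, -0.2074, 0.3263]
orientation: [-0.0, 0.106, 0.994, 0.0]
ft_force: [0.7, 0.3, -0.0]
grip_width: 0.0429
grip_force: 0.0
```

Emit:
apply_moves:
  steps:
    - {"ax": 0, "ay": 0, "az": -0.077, "dx": 0, "dy": 0, "dz": 0, "fingers": 0}
    - {"ax": 0, "ay": 0, "az": 0, "dx": 0, "dy": 0, "dz": 0, "fingers": 0}

```text
t: 6.5
tool_pos: [0.5439, -0.2074, 0.3263]
orientation: [-0.0, 0.046, 0.999, 0.0]
ft_force: [0.7, -0.4, -0.3]
grip_width: 0.0427
grip_force: 0.0
```

```bash
python3 to.py .5808 .1603 .23; python3 red.py | grep -E "0.102|0.176"
```

```text
t 6.5 pos [ 0.5439 -0.2074  0.3263] yaw of tool y 84.75 zaxis [-0.  0. -1.] F [ 0.7 -0.4 -0.3] w 0.0427
j [-0.47  0.36  1.31 -0.    1.47 -1.95]
shift units [-0.039  4.619  1.205]
1 [342.46 192.52] 7 0.102 along 0.0297 across -0.0305
1 [342.46 192.52] 7 0.176 along 0.0209 across -0.0214
2 [348.06 195.77] 8 0.102 along 0.0211 across -0.0506
2 [348.06 195.77] 8 0.176 along 0.0128 across -0.0404
```

The box stayed centred. Now I'll move over the handle.

Emit:
apply_moves:
  steps:
    - {"ax": 0, "ay": 0, "az": 0, "dx": 0, "dy": 0.22, "dz": 0, "fingers": 0}
    - {"ax": 0, "ay": 0, "az": 0, "dx": 0, "dy": 0.45, "dz": 0, "fingers": 0}
    - {"ax": 0, "ay": 0, "az": 0, "dx": 0, "dy": 0.45, "dz": 0, "fingers": 0}
    - {"ax": 0, "ay": 0, "az": 0, "dx": 0, "dy": 0.45, "dz": 0, "fingers": 0}
    - {"ax": 0, "ay": 0, "az": 0, "dx": 0, "dy": 0.45, "dz": 0, "fingers": 0}
    - {"ax": 0, "ay": 0, "az": 0, "dx": 0, "dy": 0.45, "dz": 0, "fingers": 0}
    - {"ax": 0, "ay": 0, "az": 0, "dx": 0, "dy": 0.45, "dz": 0, "fingers": 0}
    - {"ax": 0, "ay": 0, "az": 0, "dx": 0, "dy": 0.45, "dz": 0, "fingers": 0}
    - {"ax": 0, "ay": 0, "az": 0, "dx": 0, "dy": 0.45, "dz": 0, "fingers": 0}
    - {"ax": 0, "ay": 0, "az": 0, "dx": -0.04, "dy": 0.45, "dz": 0, "fingers": 0}
    - {"ax": 0, "ay": 0, "az": 0, "dx": 0, "dy": 0.35, "dz": 0, "fingers": 0}
    - {"ax": 0, "ay": 0, "az": 0, "dx": 0, "dy": 0, "dz": 0, "fingers": 0}

```text
t: 7.55
tool_pos: [0.5834, 0.1648, 0.3261]
orientation: [-0.0, 0.05, 0.999, 0.001]
ft_force: [-0.8, 0.3, -0.0]
grip_width: 0.043
grip_force: 0.0
```

```bash
python3 to.py .5808 .1603 .200
```

```text
t 7.55 pos [0.5834 0.1648 0.3261] yaw of tool y 84.28 zaxis [-0.     0.001 -1.   ] F [-0.8  0.3 -0. ] w 0.043
j [ 0.18  0.39  1.25  0.    1.5  -1.29]
shift units [ 0.026 -0.061  1.577]
```

Emit:
apply_moves:
  steps:
    - {"ax": 0, "ay": 0, "az": 0, "dx": 0.03, "dy": -0.06, "dz": 0.2, "fingers": 0}
    - {"ax": 0, "ay": 0, "az": 0, "dx": 0, "dy": 0, "dz": 0.35, "fingers": 0}
    - {"ax": 0, "ay": 0, "az": 0, "dx": 0, "dy": 0, "dz": 0.35, "fingers": 0}
    - {"ax": 0, "ay": 0, "az": 0, "dx": 0, "dy": 0, "dz": 0.35, "fingers": 0}
    - {"ax": 0, "ay": 0, "az": 0, "dx": 0, "dy": 0, "dz": 0.25, "fingers": 0}
    - {"ax": 0, "ay": 0, "az": 0, "dx": 0, "dy": 0, "dz": 0, "fingers": 0}

```text
t: 8.05
tool_pos: [0.5784, 0.1549, 0.2025]
orientation: [-0.003, 0.051, 0.999, -0.001]
ft_force: [-0.5, -0.6, -0.2]
grip_width: 0.0427
grip_force: 0.0
```

```bash
python3 to.py .5808 .1603 .152; python3 - <<'E'
from h import *
save("side","pics/side3.png",(190,120,330,260),4.2)
c=cam("side");P=[[.5808,.1603,.171],[.5808+.05,.1603-.005,.171],[.5808-.05,.1603+.005,.171],ctrl.observe()["tool_pos"]]
print(((proj(c,P)-[190,120])*4.2).round())
E
```

```text
t 8.05 pos [0.5784 0.1549 0.2025] yaw of tool y 84.11 zaxis [-0.006 -0.001 -1.   ] F [-0.5 -0.6 -0.2] w 0.0427
j [ 0.16  0.49  1.44 -0.    1.22 -1.31]
shift units [-0.027  0.071  0.631]
[[219. 378.]
 [157. 362.]
 [282. 395.]
 [220. 331.]]
```

View pics/side3.png

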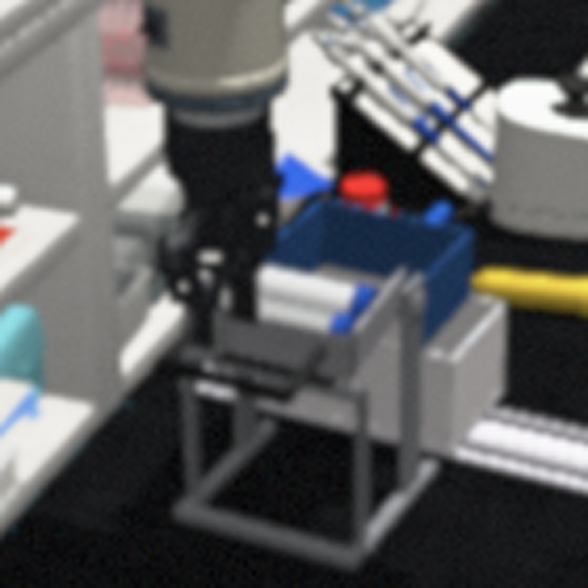

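The handle bar runs about (180,357)–(287,391), with the fingers above it at (200,320). That is within a few mm of the prediction and well inside the 43 mm opening. I'll descend with a small correction and close.

Emit:
apply_moves:
  steps:
    - {"ax": 0, "ay": 0, "az": 0, "dx": -0.03, "dy": 0.05, "dz": 0.1, "fingers": 0}
    - {"ax": 0, "ay": 0, "az": 0, "dx": 0, "dy": 0, "dz": 0.15, "fingers": 0}
    - {"ax": 0, "ay": 0, "az": 0, "dx": 0, "dy": 0, "dz": 0.15, "fingers": 0}
    - {"ax": 0, "ay": 0, "az": 0, "dx": 0, "dy": 0, "dz": 0.15, "fingers": 0}
    - {"ax": 0, "ay": 0, "az": 0, "dx": 0, "dy": 0, "dz": 0.07, "fingers": 0}
    - {"ax": 0, "ay": 0, "az": 0, "dx": 0, "dy": 0, "dz": 0, "fingers": 0}
    - {"ax": 0, "ay": 0, "az": 0, "dx": 0, "dy": 0, "dz": 0, "fingers": 1}
    - {"ax": 0, "ay": 0, "az": 0, "dx": 0, "dy": 0, "dz": 0, "fingers": 1}
    - {"ax": 0, "ay": 0, "az": 0, "dx": 0, "dy": 0, "dz": 0, "fingers": 1}
    - {"ax": 0, "ay": 0, "az": 0, "dx": 0, "dy": 0, "dz": 0, "fingers": 1}
    - {"ax": 0, "ay": 0, "az": 0, "dx": 0, "dy": 0, "dz": 0, "fingers": 1}
    - {"ax": 0, "ay": 0, "az": 0, "dx": 0, "dy": 0, "dz": 0, "fingers": 1}
  force: 25

```text
t: 9.15
tool_pos: [0.5842, 0.1608, 0.158]
orientation: [0.001, 0.049, 0.999, 0.001]
ft_force: [1.2, 11.3, 2.8]
grip_width: 0.0109
grip_force: 26.0
```

```bash
python3 to.py .5808 .1603 .152
```

```text
t 9.15 pos [0.5842 0.1608 0.158 ] yaw of tool y 84.37 zaxis [ 0.002  0.002 -1.   ] F [ 1.2 11.3  2.8] w 0.0109
j [ 0.17  0.54  1.48  0.    1.11 -1.3 ]
shift units [ 0.042 -0.01   0.075]
```

Gripped: 10.9 mm opening on the 12 mm bar. I'll lift along the 161 mm arc in steps of 0.05 rad.

Emit:
apply_moves:
  steps:
    - {"ax": 0, "ay": 0, "az": 0, "dx": 0, "dy": 0.02, "dz": -0.1, "fingers": 1}
    - {"ax": 0, "ay": 0, "az": 0, "dx": 0, "dy": -0.005, "dz": -0.1, "fingers": 1}
    - {"ax": 0, "ay": 0, "az": 0, "dx": 0, "dy": -0.011, "dz": -0.1, "fingers": 1}
    - {"ax": 0, "ay": 0, "az": 0, "dx": 0, "dy": -0.015, "dz": -0.1, "fingers": 1}
    - {"ax": 0, "ay": 0, "az": 0, "dx": 0, "dy": -0.021, "dz": -0.098, "fingers": 1}
    - {"ax": 0, "ay": 0, "az": 0, "dx": 0, "dy": -0.025, "dz": -0.097, "fingers": 1}
    - {"ax": 0, "ay": 0, "az": 0, "dx": 0, "dy": -0.03, "dz": -0.096, "fingers": 1}
    - {"ax": 0, "ay": 0, "az": 0, "dx": 0, "dy": -0.035, "dz": -0.094, "fingers": 1}

```text
t: 9.82
tool_pos: [0.583, 0.1499, 0.2209]
orientation: [0.001, 0.049, 0.999, 0.001]
ft_force: [4.5, 4.5, -1.0]
grip_width: 0.011
grip_force: 25.0
```

```bash
python3 to.py .5808 .1603 .152
```

```text
t 9.82 pos [0.583  0.1499 0.2209] yaw of tool y 84.37 zaxis [ 0.002  0.001 -1.   ] F [ 4.5  4.5 -1. ] w 0.011
j [ 0.15  0.47  1.42  0.    1.25 -1.32]
shift units [0.041 0.125 0.862]
```

Emit:
apply_moves:
  steps:
    - {"ax": 0, "ay": 0, "az": 0, "dx": 0, "dy": -0.04, "dz": -0.092, "fingers": 1}
    - {"ax": 0, "ay": 0, "az": 0, "dx": 0, "dy": -0.044, "dz": -0.09, "fingers": 1}
    - {"ax": 0, "ay": 0, "az": 0, "dx": 0, "dy": -0.049, "dz": -0.088, "fingers": 1}
    - {"ax": 0, "ay": 0, "az": 0, "dx": 0, "dy": -0.053, "dz": -0.085, "fingers": 1}
    - {"ax": 0, "ay": 0, "az": 0, "dx": 0, "dy": -0.057, "dz": -0.083, "fingers": 1}
    - {"ax": 0, "ay": 0, "az": 0, "dx": 0, "dy": -0.061, "dz": -0.08, "fingers": 1}
    - {"ax": 0, "ay": 0, "az": 0, "dx": 0, "dy": -0.065, "dz": -0.077, "fingers": 1}
    - {"ax": 0, "ay": 0, "az": 0, "dx": 0, "dy": -0.069, "dz": -0.073, "fingers": 1}
    - {"ax": 0, "ay": 0, "az": 0, "dx": 0, "dy": 0, "dz": 0, "fingers": 1}
    - {"ax": 0, "ay": 0, "az": 0, "dx": 0, "dy": 0, "dz": 0, "fingers": 1}
    - {"ax": 0, "ay": 0, "az": 0, "dx": 0, "dy": 0, "dz": 0, "fingers": 1}
    - {"ax": 0, "ay": 0, "az": 0, "dx": 0, "dy": 0, "dz": 0, "fingers": 1}

```text
t: 10.82
tool_pos: [0.5798, 0.1168, 0.2754]
orientation: [0.002, 0.049, 0.999, 0.002]
ft_force: [1.7, 17.5, 13.8]
grip_width: 0.0108
grip_force: 25.5
```

```bash
python3 to.py .5808 .1603 .152; python3 - <<'E'
from h import *
import cv2
im=[]
for n,(a,b) in dict(top=(245,130),side=(200,130)).items():
    f=cam(n)[0][b:b+130,a:a+130,::-1]; im.append(cv2.resize(f,(398,398),interpolation=cv2.INTER_CUBIC))
cv2.imwrite("pics/tip.png",np.hstack(im))
E
```

```text
t 10.82 pos [0.5798 0.1168 0.2754] yaw of tool y 84.41 zaxis [ 0.004  0.004 -1.   ] F [ 1.7 17.5 13.8] w 0.0108
j [ 0.1   0.4   1.37  0.    1.36 -1.38]
shift units [0.046 0.536 1.545]
```

View pics/tip.png

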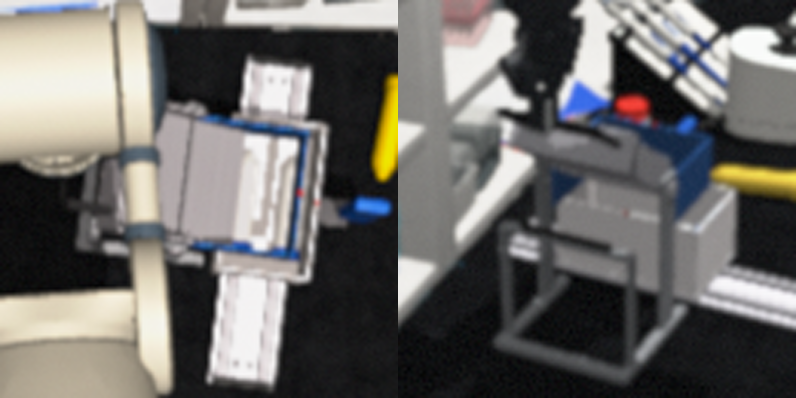

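Both tubes now lie side by side under the spout mouth, at (255,200) and (285,195) in the left view, and the tipped tray looks empty. I'll lower it along the same arc, slowly at the end.

Emit:
apply_moves:
  steps:
    - {"ax": 0, "ay": 0, "az": 0, "dx": 0, "dy": 0.08, "dz": 0.073, "fingers": 1}
    - {"ax": 0, "ay": 0, "az": 0, "dx": 0, "dy": 0.065, "dz": 0.077, "fingers": 1}
    - {"ax": 0, "ay": 0, "az": 0, "dx": 0, "dy": 0.061, "dz": 0.08, "fingers": 1}
    - {"ax": 0, "ay": 0, "az": 0, "dx": 0, "dy": 0.057, "dz": 0.083, "fingers": 1}
    - {"ax": 0, "ay": 0, "az": 0, "dx": 0, "dy": 0.053, "dz": 0.085, "fingers": 1}
    - {"ax": 0, "ay": 0, "az": 0, "dx": 0, "dy": 0.049, "dz": 0.088, "fingers": 1}
    - {"ax": 0, "ay": 0, "az": 0, "dx": 0, "dy": 0.044, "dz": 0.09, "fingers": 1}
    - {"ax": 0, "ay": 0, "az": 0, "dx": 0, "dy": 0.04, "dz": 0.092, "fingers": 1}
    - {"ax": 0, "ay": 0, "az": 0, "dx": 0, "dy": 0.035, "dz": 0.094, "fingers": 1}
    - {"ax": 0, "ay": 0, "az": 0, "dx": 0, "dy": 0.03, "dz": 0.096, "fingers": 1}
    - {"ax": 0, "ay": 0, "az": 0, "dx": 0, "dy": 0, "dz": 0, "fingers": 1}

```text
t: 11.83
tool_pos: [0.5832, 0.1559, 0.2031]
orientation: [-0.0, 0.049, 0.999, -0.0]
ft_force: [6.0, 1.0, -0.4]
grip_width: 0.0104
grip_force: 24.9
```

```bash
python3 to.py .5842 .1613 .158
```

```text
t 11.83 pos [0.5832 0.1559 0.2031] yaw of tool y 84.38 zaxis [-0.  0. -1.] F [ 6.   1.  -0.4] w 0.0104
j [ 0.16  0.49  1.44  0.    1.22 -1.31]
shift units [-0.007  0.068  0.564]
```

Emit:
apply_moves:
  steps:
    - {"ax": 0, "ay": 0, "az": 0, "dx": 0, "dy": 0.02, "dz": 0.08, "fingers": 1}
    - {"ax": 0, "ay": 0, "az": 0, "dx": 0, "dy": 0.015, "dz": 0.08, "fingers": 1}
    - {"ax": 0, "ay": 0, "az": 0, "dx": 0, "dy": 0.013, "dz": 0.08, "fingers": 1}
    - {"ax": 0, "ay": 0, "az": 0, "dx": 0, "dy": 0.01, "dz": 0.07, "fingers": 1}
    - {"ax": 0, "ay": 0, "az": 0, "dx": 0, "dy": 0.006, "dz": 0.06, "fingers": 1}
    - {"ax": 0, "ay": 0, "az": 0, "dx": 0, "dy": 0.004, "dz": 0.05, "fingers": 1}
    - {"ax": 0, "ay": 0, "az": 0, "dx": 0, "dy": 0, "dz": 0.04, "fingers": 1}
    - {"ax": 0, "ay": 0, "az": 0, "dx": 0, "dy": 0, "dz": 0.04, "fingers": 1}
    - {"ax": 0, "ay": 0, "az": 0, "dx": 0, "dy": 0, "dz": 0.03, "fingers": 1}
    - {"ax": 0, "ay": 0, "az": 0, "dx": 0, "dy": 0, "dz": 0.02, "fingers": 1}
    - {"ax": 0, "ay": 0, "az": 0, "dx": 0, "dy": 0, "dz": 0, "fingers": 1}

```text
t: 12.75
tool_pos: [0.5836, 0.161, 0.1613]
orientation: [0.0, 0.049, 0.999, 0.0]
ft_force: [0.1, -2.1, 12.2]
grip_width: 0.0104
grip_force: 25.9
```

```bash
python3 to.py .5842 .1613 .158
```

```text
t 12.75 pos [0.5836 0.161  0.1613] yaw of tool y 84.37 zaxis [ 0.001  0.    -1.   ] F [ 0.1 -2.1 12.2] w 0.0104
j [ 0.17  0.54  1.48 -0.    1.12 -1.3 ]
shift units [-0.008  0.004  0.041]
```

It's on the rest, with 12 N of upward reaction. I'll open the fingers and rise straight up.

Emit:
apply_moves:
  steps:
    - {"ax": 0, "ay": 0, "az": 0, "dx": 0, "dy": 0, "dz": 0, "fingers": 0}
    - {"ax": 0, "ay": 0, "az": 0, "dx": 0, "dy": 0, "dz": 0, "fingers": 0}
    - {"ax": 0, "ay": 0, "az": 0, "dx": 0, "dy": 0, "dz": 0, "fingers": 0}
    - {"ax": 0, "ay": 0, "az": 0, "dx": 0, "dy": 0, "dz": 0, "fingers": 0}
    - {"ax": 0, "ay": 0, "az": 0, "dx": 0, "dy": 0, "dz": -0.15, "fingers": 0}
    - {"ax": 0, "ay": 0, "az": 0, "dx": 0, "dy": 0, "dz": -0.4, "fingers": 0}
    - {"ax": 0, "ay": 0, "az": 0, "dx": 0, "dy": 0.2, "dz": -0.4, "fingers": 0}
    - {"ax": 0, "ay": 0, "az": 0, "dx": 0, "dy": 0.4, "dz": -0.3, "fingers": 0}
    - {"ax": 0, "ay": 0, "az": 0, "dx": 0, "dy": 0.45, "dz": -0.2, "fingers": 0}
    - {"ax": 0, "ay": 0, "az": 0, "dx": 0, "dy": 0.45, "dz": 0, "fingers": 0}
    - {"ax": 0, "ay": 0, "az": 0, "dx": 0, "dy": 0.45, "dz": 0, "fingers": 0}
    - {"ax": 0, "ay": 0, "az": 0, "dx": 0, "dy": 0.45, "dz": 0, "fingers": 0}

```text
t: 13.75
tool_pos: [0.6021, 0.3539, 0.2767]
orientation: [0.0, 0.049, 0.999, 0.0]
ft_force: [0.2, -0.2, 0.4]
grip_width: 0.0428
grip_force: 0.0
```

```bash
python3 to.py; python3 red.py|grep -E "0.102|0.176"; python3 - <<'E'
from h import *
im=[]
for n,(a,b) in dict(top=(245,140),side=(210,145)).items():
    f=cam(n)[0][b:b+125,a:a+125,::-1]; im.append(cv2.resize(f,(398,398),interpolation=cv2.INTER_CUBIC))
cv2.imwrite("pics/end.png",np.hstack(im))
E
```

```text
t 13.75 pos [0.6021 0.3539 0.2767] yaw of tool y 84.37 zaxis [ 0.  0. -1.] F [ 0.2 -0.2  0.4] w 0.0428
j [ 0.45  0.57  1.08  0.    1.49 -1.03]
1 [342.73 192.54] 8 0.102 along 0.0297 across -0.0314
1 [342.73 192.54] 8 0.176 along 0.0210 across -0.0223
2 [348.06 195.81] 9 0.102 along 0.0209 across -0.0506
2 [348.06 195.81] 9 0.176 along 0.0127 across -0.0404
```

View pics/end.png

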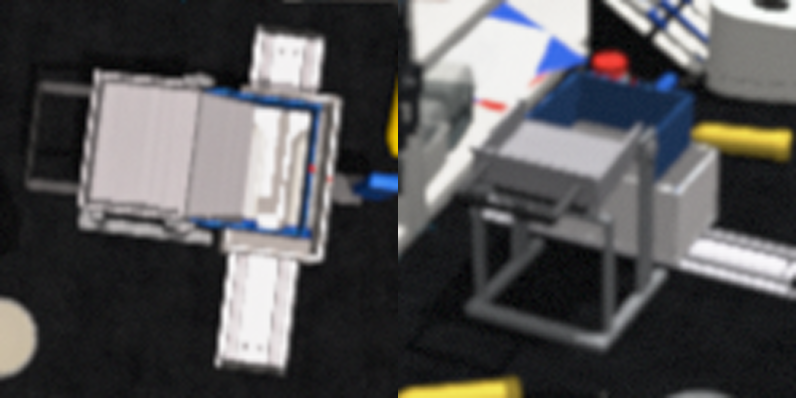

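The tray is empty and back on its rest, both tubes are in the box under the mouth at about (265–295,170), and the box is still centred to 0.1 mm. The arm is clear of everything.

```bash
python3 -c "
from cell import ctrl
print(ctrl.finish_job())"
```

```text
the job is handed in; nothing more can be done
None
```

The job is handed in at about 14 s of the 53 s allowed: the box is centred under the spout to about 0.1 mm by camera, both tubes are in it, the tray is back on its rest, and the gripper touched only the paddle and the handle.

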